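Snap the red meal box shut with the counter pliers

ROBOT

A 6-joint arm with a two-finger parallel gripper is mounted at the origin on the work surface. World frame = base frame: x ahead of the robot, y to its left, z up, the work surface at z = 0. Lengths are in m, angles in rad, forces in N, time in s.
With the tool pointing down it reaches from about 0.3 to 0.775 m from the base axis. Payload 14.6 kg.
Tool frame: the origin (TCP) lies midway between the tips of the shut fingers; the grasp point (between the pads) lies 19 mm behind it; z points along the fingers, y is the direction in which the jaws open and shut (so a half turn about z gives the same grasp; the last joint's range is limited). The gripper opens to 94 mm and grips with 3 to 60 N. Pads are 16 mm wide; open, the fingers measure 119 mm over their backs; the gripper's body (75 mm by 177 mm) begins 78 mm behind the grasp point.
Start: joints at [1.264, 0.3, 1.521, -0, 1.321, -0.067], TCP at [0.131, 0.534, 0.205] pointing down, gripper open.
Joint ranges: [-3.03, 3.03], [-0.79, 2.21], [0.23, 2.52], [-1.04, 4.18], [0, 3.07], [-2.55, 2.55]. Speed limits (rad/s): [2.22, 2.22, 2.57, 3.14, 3.14, 3.14].

INTERFACE

Orientations are given as a rotation vector (axis times angle).
In Python, from rig import arm gives the robot as it stands. The module is installed in compiled form; this text tells all that it offers.
- The arm moves only by the tool step_arm, never from a script. Its argument "increments" is a list of rows, each a list of 3 entries, a list of its own where there are three numbers: the shift along the tool's x, y, z in cm, then the turn, a rotation vector about the tool's x, y, z in rad, then the finger opening in cm, from 0 to 9.4. A call has 1 to 12 rows; each row is the pose to reach, as a shift and turn from the pose measured when the call began, along the tool's axes at that moment; what a row does not reach only later rows make up. A row lasts 1/8 s, in which the tool goes at most 62.5 mm and 10.7 degrees, less where a joint would pass 70% of its speed; a pose out of reach is approached as far as the arm can. A call with a gripper value outside its range is refused whole. The fingers move at their own pace and stop on an object; "squeeze" is the grip in N (left out, the last holds). Time passes only in rows, so rows that repeat a pose let the fingers close. It gives the time, the measured TCP pose, the force and the opening at its end, in the units of the state.
- arm.sense(): the state, without advancing time (a new reading comes with each control period).
- arm.read_camera(name): name is "scene" or "side" or "wrist"; returns the picture (420x560x3 uint8, red, green, blue); there is no depth.
- arm.camera_params(name): a dict with "intrinsics" (3x3 intrinsics, pixels), "R" (3x3) and "t" (3): a world point X has camera coordinates R X + t. Camera axes: x right, y down, z forward; pixel columns grow to the right and rows downward; lengths in m; the calibration is good to about 2 mm. A picture is of the moment at which its call begins: read the wrist's pose just before it. camera_params takes no time and is no camera call; for the wrist camera it gives the pose at the moment of the call.
- arm.close_job(): hands the job in, once; it reports no verdict.
Trained networks look in the newest picture that a camera, given by its name, has taken for a name from the list of things; names that differ only in an ending like _2 or _b are one class to them, and where a whole thing is asked for, a point or a joint stands for the part that bears it (a point fixed in the world has none). Each returns a list of dicts, best first, with "confidence" (0 to 1); they miss things now and then, are a little off and sometimes report something else, mostly with a low value. They report only what shows in the picture. A call takes as long as a camera call. They do not tell look-alikes from the thing itself.
- arm.look_for(camera, label): "box" ([left, top, right, bottom] as shares, 0 to 1, of the picture: columns of its width, rows of its height, round what is visible of it).
- arm.pinpoint(camera, label): "at" ([row, column] as shares, 0 to 1, of the picture: columns of its width, rows of its height: a listed point, or the origin of a listed thing).
The state is a dict: "time_s": time; "joints": joint angles; "joint_velocities": joint speeds; "joint_efforts": joint torques, N m; "tool_pos": TCP position; "eef_rot": TCP orientation; "wrist_force": force on the tool from outside, world axes, zero at the start; "moment": the same for the moment, N m; "opening": finger opening in m.
Only numpy, scipy, OpenCV 4.12 (cv2) and the standard library are available. Lean on these libraries where they do the work, as an engineer would, in place of code of your own. Each camera call takes 0.05 s, during which the arm holds its last target. There are 200 camera calls.

TASK

The red meal box is packed: seal it by pressing down the palm pad of the pliers whose jaws hold its tab until the press stud clicks shut, then let the pliers spring open again. The green box is still waiting for an item, so leave its press stud open, and leave the stack of small red cups standing where it is.

Things in the scene. Friction and masses are not known exactly. Their poses are not given: they have to be found in the camera images.
- red_pad (a point): top centre of the round blue palm pad (40 mm) on the hinged upper handle of the level pliers fixed in a stand at the red 8-sided box (165 mm, 100 mm high). Own x: along the pliers to the box, whose middle is 290 mm on; hinge 132 mm on, 61 mm below. Rests 157 mm up on a spring; pressed, swings down to a firm stop at 25 mm, under 10 mm sideways. Identical pliers stand at the green box
- red_snap (a joint): brass press stud on the red box's tab, between the jaws of its pliers: how far its lower half has moved up into the upper, in m. 0 open, 0.005 shut; past the middle it jumps shut and stays. It clicks by the time the pad is pressed 18 mm down; the pad takes about 5 N to start moving and about 10 N at the click
- green_snap (a joint): the same for the press stud on the green box. It must stay open (0)
- cups: a loose upright stack of small red paper cups, 72 mm across and 95 mm high, standing between the two pliers; origin at the centre of its underside, z up along its axis
Mind the look-alikes: they are no part of the job. Leave any black, orange or turquoise look-alike of the cups alone.

How it is judged:
At the end, for the whole second after the job is handed in: the red box's press stud is clicked shut (more than 4 of its 5 mm), the green box's stud is open (less than 1 mm), and the cup stack stands upright (within 11 degrees) within 30 mm of where it was; the pliers are let go (value of joint red_snap above 0.004 m and value of joint green_snap below 0.001 m and distance of cups from where it was at the start of the episode below 0.03 m and angle between cups's own z axis and vertical below 0.2 rad); the robot touches nothing.
It fails at once if the green box's press stud is snapped shut (value of joint green_snap above 0.003 m).
It fails at once if the stack of cups is knocked over (angle between cups's own z axis and vertical above 0.5 rad).
It also fails if it takes over 27 s, if anything falls off the work surface, if the arm or the gripper's body presses on something with over 40 N, if the wrist force passes 120 N, or if a joint passes its speed limit or range.

## Working session

There is one attempt and no reset: what is moved stays moved. The work goes in short steps, Python scripts to look and compute and a tool call to move; the robot and the scene stay as the last step left them, time stands still between calls to the robot, and variables do not carry over. Pictures are saved under pics/ and viewed, about 8 in all and at most 12, crops included, and the job is handed in when it is done.

Besides the shell and the picture viewer there is one more tool, called after "Call:" by a JSON object that holds its "method" and its "body", one argument or row to a line. step_arm: Moves the arm, as the interface text tells. Its arguments: {"type":"object","properties":{"increments":{"type":"array"},"squeeze":{"type":"number"}},"required":["increments"]}

```bash
mkdir -p pics; cat > h.py <<'E'
import numpy as np, cv2
from rig import arm
def P(c):
    p=arm.camera_params(c); return np.array(p["intrinsics"]),np.array(p["R"]),np.array(p["t"]).ravel()
def save(c,n):
    im=arm.read_camera(c); cv2.imwrite(f"pics/{n}.png",cv2.cvtColor(im,cv2.COLOR_RGB2BGR)); return im
def ray(c,px):  # px (col,row)
    K,R,t=P(c); d=R.T@np.linalg.solve(K,[px[0],px[1],1]); return -R.T@t,d
def atz(c,px,z):
    o,d=ray(c,px); return o+d*(z-o[2])/d[2]
def proj(c,X):
    K,R,t=P(c); v=K@(R@np.array(X)+t); return v[:2]/v[2]
def tri(l):
    A=np.zeros((3,3));b=np.zeros(3)
    for o,d in l:
        d=d/np.linalg.norm(d);M=np.eye(3)-np.outer(d,d);A+=M;b+=M@o
    return np.linalg.solve(A,b)
E
python3 - <<'E'
from h import *
np.set_printoptions(precision=4,suppress=True)
for c in ("scene","side"):
    save(c,c+"0")
    for l in ("red_pad","red_snap","cups"):
        for r in arm.pinpoint(c,l)[:4]:
            px=(r["at"][1]*560,r["at"][0]*420); print(c,l,round(r["confidence"],2),np.round(px),atz(c,px,{"red_pad":.157,"red_snap":.1,"cups":0}[l]))
s=arm.sense();print(s["time_s"],s["tool_pos"],s["eef_rot"],s["wrist_force"])
a=cv2.imread("pics/scene0.png");b=cv2.imread("pics/side0.png")
cv2.imwrite("pics/both.png",cv2.resize(np.vstack([a,b]),None,fx=.71,fy=.71))
E
```

```text
scene red_pad 0.68 [386. 211.] [0.5634 0.1638 0.157 ]Traceback (most recent call last):
  File "<stdin>", line 6, in <module>
ValueError: it knows: cups, red_pad
```

View pics/scene0.png

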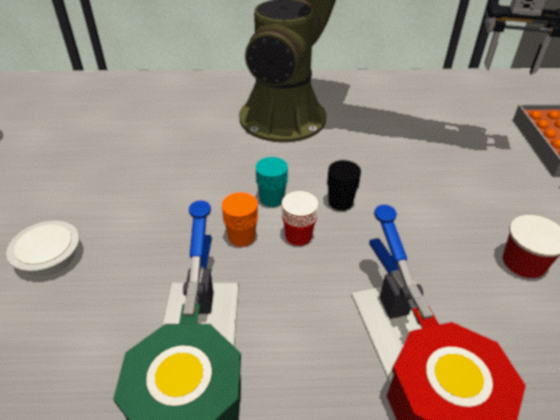

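The scene view shows the red 8-sided box at (458,375), with its pliers' blue pad at (386,212). The green box is at (180,378), with its pad at (200,209). The red cups stand at (299,218), and the black, orange and turquoise look-alikes are nearby. The large red tub at (532,245) is a distractor. The only other candidate for red_pad is the green pad at (200,209), so I choose the one at (386,212).

```bash
python3 - <<'E'
from h import *
np.set_printoptions(precision=4,suppress=True)
for c in ("side","scene"):
    if c=="side": save(c,c+"0")
    for l in ("red_pad","cups"):
        for r in arm.pinpoint(c,l)[:5]:
            px=(r["at"][1]*560,r["at"][0]*420); print(c,l,round(r["confidence"],2),np.round(px,1),atz(c,px,{"red_pad":.157,"cups":0}[l]))
# blue blobs
for c in ("scene","side"):
    im=cv2.imread(f"pics/{c}0.png") if c=="side" else cv2.cvtColor(arm.read_camera(c),cv2.COLOR_RGB2BGR)
    if c=="scene": print("box mid", atz(c,(459,375),.1),"green mid",atz(c,(180,376),.1),"greenpad",atz(c,(200,209),.157))
s=arm.sense();print(s["time_s"],s["tool_pos"],s["eef_rot"],s["wrist_force"],s["opening"])
E
```

```text
side red_pad 0.87 [254.2 151.8] [0.5665 0.1528 0.157 ]
side cups 0.97 [197.8 261.9] [ 0.3596 -0.0323  0.    ]
side cups 0.94 [254.4 267.6] [ 0.478  -0.0983  0.    ]
side cups 0.77 [186.7 221.9] [0.3638 0.128  0.    ]
side cups 0.6 [239.4 241. ] [0.4721 0.0038 0.    ]
scene red_pad 0.68 [385.6 210.9] [0.5634 0.1638 0.157 ]
scene cups 0.94 [340.  202.5] [0.3647 0.1206 0.    ]
scene cups 0.7 [240.6 237.2] [ 0.4713 -0.1032  0.    ]
scene cups 0.63 [269.2 200.4] [ 0.3547 -0.0417  0.    ]
scene cups 0.56 [298.  236.2] [0.4705 0.0186 0.    ]
box mid [0.8459 0.2246 0.1   ] green mid [ 0.8386 -0.1704  0.1   ] greenpad [ 0.5529 -0.1641  0.157 ]
0.4 [0.1306 0.5342 0.2054] [-0.3757 -3.119   0.0002] [-0.3988 -0.9509  0.6313] 0.0936748066866633
```

```bash
sleep 4; ls pics
```

```text
scene0.png
side0.png
```

```bash
python3 - <<'E'
from h import *
np.set_printoptions(precision=4,suppress=True)
print(tri([ray("scene",(385.6,210.9)),ray("side",(254.2,151.8))]))
a=cv2.imread("pics/scene0.png")[180:320,330:530];b=cv2.imread("pics/side0.png")[90:230,170:370]
cv2.imwrite("pics/crop1.png",cv2.resize(np.hstack([a,b]),None,fx=2,fy=2,interpolation=cv2.INTER_CUBIC))
E
```

```text
[0.5668 0.1612 0.1559]
```

View pics/side0.png

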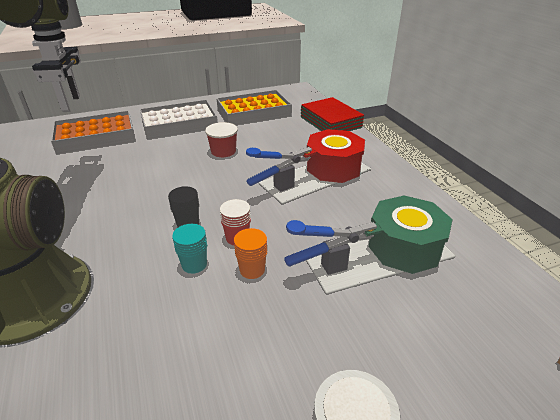

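```bash
sleep 1
```

```text
(no output)
```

View pics/crop1.png

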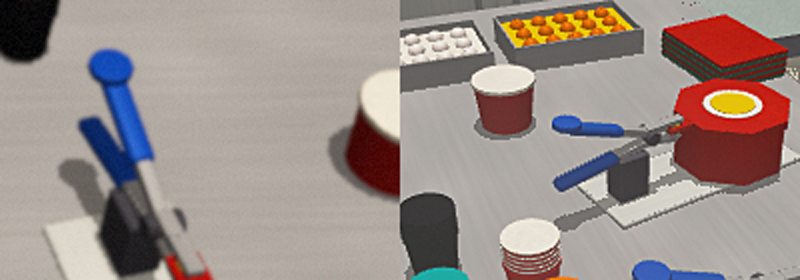

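The side view shows the red pliers' pad at (254,152), the green pliers' pad at (296,227) and the red cups at (236,220). Both views agree with the triangulated pad at (0.567, 0.161, 0.156). The box middle is 0.289 m from it, against 0.290 m given. Moving above it with the fingers shut.

Call:
{"method": "step_arm", "body": {
  "increments": [
    [[-51.2,-26.0,0],[0,0,0],0],
    [[-51.2,-26.0,0],[0,0,0],0],
    [[-51.2,-26.0,0],[0,0,0],0],
    [[-51.2,-26.0,0],[0,0,0],0],
    [[-51.2,-26.0,0],[0,0,0],0],
    [[-51.2,-26.0,0],[0,0,0],0],
    [[-51.2,-26.0,0],[0,0,0],0],
    [[-51.2,-26.0,0],[0,0,0],0],
    [[-51.2,-26.0,0],[0,0,0],0],
    [[-51.2,-26.0,0],[0,0,0],0],
    [[-51.2,-26.0,0],[0,0,0],0],
    [[-51.2,-26.0,0],[0,0,0],0]
  ],
  "squeeze": 10
}}

```text
time_s: 1.9
tool_pos: [0.5654, 0.1612, 0.2056]
eef_rot: [0.374, 3.119, 0.0]
wrist_force: [0.5, 0.2, -0.9]
opening: 0.0005
```

```bash
python3 - <<'E'
from h import *
from scipy.spatial.transform import Rotation as Ro
np.set_printoptions(precision=4,suppress=True)
save("wrist","wrist1");save("side","side1");save("scene","scene1")
L=[]
for c in ("wrist","side","scene"):
    for r in arm.pinpoint(c,"red_pad")[:3]:
        px=(r["at"][1]*560,r["at"][0]*420); print(c,round(r["confidence"],2),np.round(px,1),atz(c,px,.157))
s=arm.sense();print(s["time_s"],s["tool_pos"],s["eef_rot"],s["wrist_force"],s["opening"],s["joints"])
R=Ro.from_rotvec(s["eef_rot"]).as_matrix();print(R)
for c in ("wrist","side","scene"): print(c,proj(c,s["tool_pos"]),proj(c,(.567,.161,.157)))
a=cv2.imread("pics/wrist1.png");b=cv2.imread("pics/side1.png")[60:270,130:410];d=cv2.imread("pics/scene1.png")[130:340,280:560]
cv2.imwrite("pics/crop2.png",np.hstack([cv2.resize(a,(480,360)),np.vstack([b,d])]))
E
```

```text
wrist 0.66 [280.  231.5] [0.5683 0.1603 0.157 ]
side 0.75 [254.1 149.7] [0.5698 0.1637 0.157 ]
scene 0.95 [384.2 210.5] [0.5624 0.1615 0.157 ]
2.2 [0.5659 0.1606 0.2056] [ 0.3745  3.119  -0.0002] [-0.167   0.9726  1.5045] -3.262470575042249e-05 [ 0.2143  0.3853  1.4066 -0.0002  1.3495 -1.1175]
[[-0.9716  0.2367  0.0002]
 [ 0.2367  0.9716 -0.0001]
 [-0.0002 -0.0001 -1.    ]]
wrist [280.0058 255.2294] [280.8547 229.3753]
side [252.252  133.6161] [253.3742 150.3439]
scene [388.4794 190.8761] [384.4112 212.2838]Traceback (most recent call last):
  File "<stdin>", line 13, in <module>
    return _nx.concatenate(arrs, 1, dtype=dtype, casting=casting)
           ~~~~~~~~~~~~~~~^^^^^^^^^^^^^^^^^^^^^^^^^^^^^^^^^^^^^^^
ValueError: all the input array dimensions except for the concatenation axis must match exactly, but along dimension 0, the array at index 0 has size 360 and the array at index 1 has size 420
```

```bash
python3 - <<'E'
import cv2,numpy as np
a=cv2.imread("pics/wrist1.png");b=cv2.imread("pics/side1.png")[60:270,130:410];d=cv2.imread("pics/scene1.png")[130:340,280:560]
cv2.imwrite("pics/crop3.png",np.hstack([cv2.resize(a,(510,420)),np.vstack([b,d])]))
E
sleep 1
```

```text
(no output)
```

View pics/crop3.png

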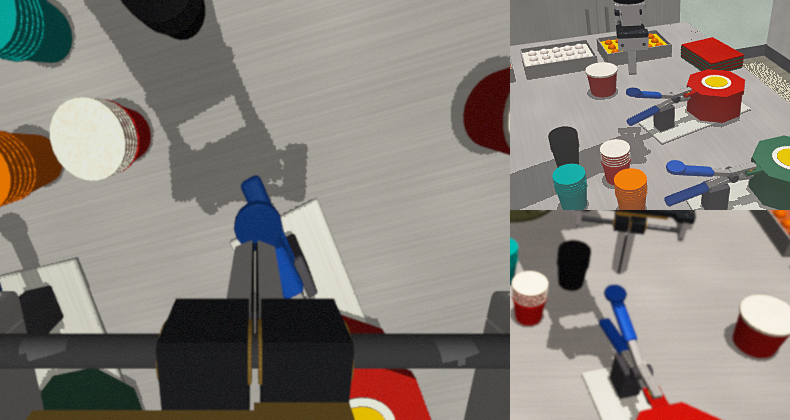

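The wrist view shows the shut fingers directly over the blue pad at about (257,225), with cups and boxes well clear. Going down to about 5 mm above the pad, then pressing in small steps.

Call:
{"method": "step_arm", "body": {
  "increments": [
    [[0,0,2],[0,0,0],0],
    [[0,0,4.2],[0,0,0],0],
    [[0,0,4.6],[0,0,0],0],
    [[0.1,-0.05,5.0],[0,0,0],0],
    [[0.2,-0.1,5.4],[0,0,0],0],
    [[0.3,-0.15,5.8],[0,0,0],0],
    [[0.3,-0.15,5.8],[0,0,0],0]
  ]
}}

```text
time_s: 3.08
tool_pos: [0.5628, 0.16, 0.1491]
eef_rot: [0.374, 3.118, 0.001]
wrist_force: [-3.8, -1.0, 8.3]
opening: 0.0006
```

Call:
{"method": "step_arm", "body": {
  "increments": [
    [[0.1,-0.05,0.4],[0,0,0],0],
    [[0.2,-0.1,0.7],[0,0,0],0],
    [[0.3,-0.15,1.0],[0,0,0],0],
    [[0.4,-0.2,1.3],[0,0,0],0],
    [[0.4,-0.2,1.4],[0,0,0],0],
    [[0.4,-0.2,1.4],[0,0,0],0]
  ]
}}

```text
time_s: 3.82
tool_pos: [0.5587, 0.1591, 0.137]
eef_rot: [0.374, 3.116, 0.001]
wrist_force: [-5.8, -1.6, 8.7]
opening: 0.0005
```

Call:
{"method": "step_arm", "body": {
  "increments": [
    [[0.1,0,0.3],[0,0,0],0],
    [[0.1,-0.05,0.5],[0,0,0],0],
    [[0.1,-0.05,0.5],[0,0,0],0]
  ]
}}

```text
time_s: 4.2
tool_pos: [0.5578, 0.1589, 0.1338]
eef_rot: [0.374, 3.115, 0.002]
wrist_force: [-5.6, -2.3, 10.0]
opening: 0.0006
```

Call:
{"method": "step_arm", "body": {
  "increments": [
    [[0,0,0.3],[0,0,0],0],
    [[0,0,0.4],[0,0,0],0],
    [[0,0,0.4],[0,0,0],0]
  ]
}}

```text
time_s: 4.58
tool_pos: [0.5578, 0.1589, 0.1323]
eef_rot: [0.373, 3.114, 0.002]
wrist_force: [-10.7, -4.5, 17.2]
opening: 0.0006
```

The force rose from 10 to 17 N over 1.5 mm, so the firm stop (25 mm) is reached, past the 18 mm click. Retreating straight up.

Call:
{"method": "step_arm", "body": {
  "increments": [
    [[0,0,-1],[0,0,0],0],
    [[0,0,-3],[0,0,0],0],
    [[0,0,-6],[0,0,0],0],
    [[0,0,-10],[0,0,0],0],
    [[0,0,-12],[0,0,0],0],
    [[0,0,-12],[0,0,0],0]
  ]
}}

```text
time_s: 5.32
tool_pos: [0.5577, 0.159, 0.2543]
eef_rot: [0.373, 3.11, 0.004]
wrist_force: [-0.5, -0.5, 0.2]
opening: 0.0002
```

```bash
python3 - <<'E'
from h import *
np.set_printoptions(precision=4,suppress=True)
save("side","side2");save("scene","scene2")
for c in ("side","scene"):
    for l in ("red_pad","cups"):
        for r in arm.pinpoint(c,l)[:4]:
            px=(r["at"][1]*560,r["at"][0]*420); print(c,l,round(r["confidence"],2),np.round(px,1),atz(c,px,.157 if l=="red_pad" else 0))
s=arm.sense();print(s["time_s"],s["tool_pos"],s["wrist_force"])
f=lambda n,r,c:cv2.imread(f"pics/{n}.png")[r:r+130,c:c+180]
cv2.imwrite("pics/crop4.png",cv2.resize(np.vstack([np.hstack([f("side0",100,190),f("side2",100,190)]),np.hstack([f("scene0",190,340),f("scene2",190,340)])]),None,fx=2.2,fy=2.2,interpolation=cv2.INTER_CUBIC))
E
```

```text
side red_pad 0.83 [253.1 151.8] [0.564  0.1538 0.157 ]
side cups 0.9 [188.8 219.8] [0.3706 0.1349 0.    ]
side cups 0.83 [237.  240.5] [0.4671 0.0078 0.    ]
side cups 0.72 [196.4 259.7] [ 0.3581 -0.0236  0.    ]
side cups 0.62 [254.6 267.8] [ 0.4781 -0.0991  0.    ]
scene red_pad 0.8 [386.8 211.5] [0.5651 0.1656 0.157 ]
scene cups 0.89 [337.3 204.4] [0.3712 0.1137 0.    ]
scene cups 0.74 [298.3 235.5] [0.4684 0.0194 0.    ]
scene cups 0.71 [242.  238.2] [ 0.4742 -0.1001  0.    ]
scene cups 0.71 [269.4 200.6] [ 0.3554 -0.0411  0.    ]
5.625 [0.5569 0.1587 0.2514] [ 0.431  -0.2943  0.5118]
```

```bash
sleep 1
```

```text
(no output)
```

View pics/crop4.png

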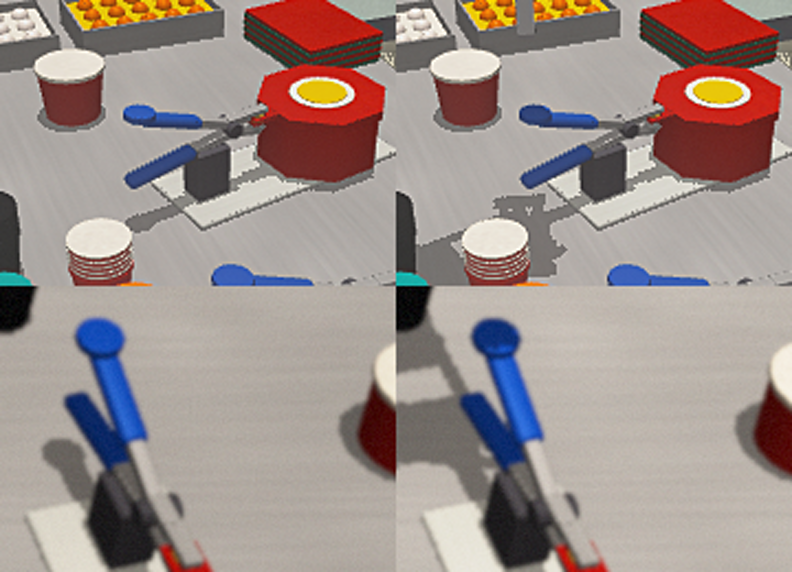

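The before and after crops match: the red pad is back at rest at (253,152), the cups haven't moved and the gripper is clear. Handing in.

```bash
python3 -c "
from rig import arm
print(arm.close_job())"
```

```text
the job is handed in; nothing more can be done
None
```

I pressed the red pliers' palm pad with the shut fingers down to its firm stop, let it spring back, lifted clear and handed the job in at about 5.6 s.

- **Red stud:** the shut stud was not seen directly; I infer the click from travel and force. The pad went about 24–25 mm down, past the 18 mm at which it clicks. The vertical force was about 8–10 N on the way, then 17 N against the stop.
- **Pliers let go:** the pad is back at its rest pose in both fixed views. The arm's TCP is about 9 cm above it, and the wrist force is near zero.
- **Cups and green box:** the cups were measured within about 4 mm of where they started, which is within detection noise, and they are upright. The green pliers were never approached, so I did not measure that stud.
- **Disagreement:** single-camera pad estimates differed by about 1 cm in y between the scene and side views. Triangulation and the wrist view agreed to about 2 mm, and I used those.

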